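# Clamp the beeswax in the thread-waxing holder

### The arm

A 6-joint arm with a two-finger parallel gripper is mounted at the origin on a cart in front of the work surface, level with it; the furniture and walls round the work are solid. World frame = base frame: x ahead of the robot, y to its left, z up, the work surface at z = 0. Lengths are in m, angles in rad, forces in N, time in s.
With the tool pointing down it reaches from about 0.375 to 0.9 m from the base axis. Payload 3.1 kg.
Tool frame: the origin (TCP) lies between the finger pads; the fingertips stand manip.finger_overhang ahead of it and the grasp point (between the pads) lies 5 mm behind it (manip.finger_overhang is the distance from the TCP to the fingertips, in m); z points along the fingers, y is the line along which they close (so a half turn about z gives the same grasp; the last joint's range is limited). The gripper opens to 85 mm and grips with 20 to 120 N. Pads are 22 mm wide; open, the fingers measure 114 mm over their backs; the gripper's body (76 mm by 85 mm) begins 54 mm behind the grasp point. The pads swing forward as they close: fully open they stand 13 mm farther back than shut.
Start: joints at [1.159, 0.527, 1.433, -0, 1.181, -0.178], TCP at [0.144, 0.608, 0.225] pointing down, gripper open.
Joint ranges: [-3.08, 3.08], [-0.75, 2.2], [0.22, 2.44], [-1.43, 4.57], [0, 2.65], [-2.85, 2.85]. Speed limits (rad/s): [2.79, 2.79, 3.14, 3.14, 3.14, 3.14].

### API

Orientations are given as a unit quaternion [x, y, z, w].
In Python, from station import manip gives the robot as it stands.
- The arm moves only by the tool drive_tool, never from a script. Its argument "plan" is a list of rows, each a list of 7 numbers: the shift along the tool's x, y, z in m, then the turn, a rotation vector about the tool's x, y, z in degrees, then the opening, from -1 (shut) to 1 (fully open). In form: [[x, y, z, wx, wy, wz, gripper], ...]. A call has 1 to 10 rows; each row shifts and turns the commanded pose from where the row before left it, along the tool's axes as they then stand; what a row does not reach is not made up. A row lasts 1/10 s, in which the tool goes at most 50 mm and 8.59 degrees, less where a joint would pass 70% of its speed; a pose out of reach is approached as far as the arm can. A call is refused whole if a number of a shift passes 0.05 or a number of a turn 8.59, either way. A call with a gripper value outside its range is refused whole. The fingers move at their own pace and stop on an object; "newtons" is the grip in N (left out, the last holds). Time passes only in rows, so rows that do not move let the fingers close. It gives the time, the measured TCP pose, the force, the opening and the grip force at its end, in the units of the state.
- manip.sense(): the state, without advancing time (a new reading comes with each control period).
- manip.snapshot(name): name is "side" or "top" or "wrist"; returns a dict with "image" (420x560x3 uint8, red, green, blue), "z_map" (420x560 float32, m along the optical axis (not along the pixel's ray), 0 where there is no reading), "fov_y" (degrees; the focal length in pixels is half the picture's height over the tangent of half this angle, whatever the lens; pixels are square), "cx", "cy" (the principal point, pixels), "extrinsics" (4x4, takes a point from camera to world coordinates); the wrist camera has in their place "mount" (4x4, takes a point from camera to tool coordinates, whose origin is the TCP and whose axes are the flange's). Camera axes: x right, y up, looking along -z (the intrinsics and any distortion apply to the point x, -y, -z); pixel columns grow to the right and rows downward; lengths in m; the calibration is good to about 2 mm. A picture is of the moment at which its call begins: read the wrist's pose just before it.
- manip.sign_off(): hands the job in; it is judged then, once.
The state is a dict: "t": time; "q": joint angles; "qd": joint speeds; "tau": joint torques, N m; "tcp_pos": TCP position; "tool_rot": TCP orientation; "force": force on the tool from outside, world axes, zero at the start; "ft_torque": the same for the moment, N m; "finger_gap": opening from 0.0 (shut) to 1.0 (fully open); "gripper_force": force on a finger pad.
Only numpy, scipy, OpenCV 4.12 (cv2) and the standard library are available. Lean on these libraries where they do the work, as an engineer would, in place of code of your own. Each camera call takes 0.05 s, during which the arm holds its last target. There are 200 camera calls.

### The job

Slide the beeswax disc along the channel of the bench holder until it bears against the stop, and press it there gently for half a second (wax dents easily, so feel for the stop and do not lean on it). Then push the handle of the toggle clamp over with a fingertip, without forcing it, so that it snaps over and its rubber pad holds the wax down, still against the stop. Leave the oil bottle, the spool and the thimble where they stand.

Things in the scene. Friction and masses are not known exactly. Their poses are not given: they have to be found in the camera images.
- holder: Fixed wooden board (150 x 125 x 18 mm) with rails, stop and toggle clamp, for holding wax to draw thread over. Origin on the table below the spot where the wax's middle lies when home with the stop at mid-setting; board from x = -90 to +60, y = -77.5 to +47.5 mm, its top (deck) at z = 18 mm. The channel runs along its x axis, inward is +x.
- channel_mouth (a point): Mouth of the channel, on its middle line at deck height (holder x = -17.5 mm). From here two rails, 8 mm high, 7 mm thick, 42 mm apart, run 47 mm in holder +x; the deck before the mouth is clear. Axes parallel to the holder's.
- stop_mid (a point): Middle of the stop's setting range, at deck height (holder x = +19.5 mm). The stop, a block 34 mm wide and 11 mm high with its face toward holder -x, was set by hand on a slotted screw: its face lies up to 10 mm before or behind this point and is not measured; feel (or look) for it. It does not yield to 25 N.
- wax: Beeswax disc lying flat on the deck, 39 mm across, 13 mm high, about 30 g; origin at the centre of its underside. It starts on the channel's middle line within 1.5 mm, its middle 24 to 38 mm before the holder's origin (x = -24 to -38 mm). Pushed in holder +x it slides in with less than 1 N until it meets the stop, then it is rigid.
- clamp (a joint): Toggle clamp lever, rad: 0 = open (as it starts), about 0.96 = shut with its pad on the wax, limit 1.02. Over-centre spring: below 0.42 it springs back open, beyond 0.42 it snaps shut by itself and stays, pad pressing with 5 to 6 N. Pushed along its arc (across and up) the handle's end takes 4 to 7 N at first, nothing at 0.42; a level push rubs, binds and takes up to 20 N.
- clamp_hinge (a point): Hinge axis (along holder x) of the clamp, at x = 3, y = -50, z = 46 mm of the holder; axes parallel to the holder's. The arm with the rubber pad (50 mm from hinge to pad, 11 mm wide) reaches from here over the channel: raised when open (its end at about holder y = -17, z = 95 mm), level and down on the wax when shut.
- clamp_knob (a point): Centre of the rounded end of the clamp's handle (rubber sleeve 15 mm thick), 66 mm from the hinge; moves with the lever. Open, the handle leans outward, 39 degrees from upright toward holder -y, this point at y = -91, z = 97 mm of the holder. Push it from outside toward holder +y; shut, it stands 16 degrees past upright.
- oiler: Oil bottle 38 mm across, 128 mm high, standing; origin at the centre of its underside. Bystander.
- spool: Thread spool 26 mm across, 50 mm high, standing; origin at the centre of its underside. Bystander.
- thimble: Thimble 20 mm across, 22 mm high, standing; origin at the centre of its underside. Bystander.
Mind the look-alikes: they are no part of the job. What is shaped like the wax but turquoise is not meant.

How it is judged:
On the way, in this order (a step that is already met when the one before it is completed fails the run):
1. the wax is pressed against the stop with more than 2 N, the clamp still open (contact force between wax and stop_c0 above 2 N and value of joint clamp below 0.2 rad), for 0.3 s.
2. the clamp has snapped over and its pad presses on the wax (value of joint clamp above 0.88 rad and contact force between wax and clamp above 3 N), for 0.2 s.
At the end, for the whole second after the job is handed in: The clamp is shut over the wax (lever beyond 0.88 rad, pad pressing with more than 3 N), and the wax lies flat and at rest within 1.7 mm of the stop (all of step 2 and horizontal distance between wax and stop_c0 below 0.0262 m and angle between wax's own z axis and vertical below 0.08 rad and linear speed of wax below 0.01 m/s); the robot touches nothing.
It fails at once if the fingers press on the wax with more than 10 N (it dents) (contact force between the fingers and wax above 10 N).
It fails at once if the clamp is forced: the fingers push on it with more than 20 N (contact force between the fingers and clamp above 20 N).
It fails at once if the oiler is knocked or moved more than 15 mm (distance of oiler from where it was at the start of the episode above 0.015 m).
It fails at once if the spool is knocked or moved more than 15 mm (distance of spool from where it was at the start of the episode above 0.015 m).
It fails at once if the thimble is knocked or moved more than 15 mm (distance of thimble from where it was at the start of the episode above 0.015 m).
It also fails if it takes over 64 s, if anything falls off the work surface, if the arm or the gripper's body presses on something with over 40 N, if the wrist force passes 120 N, or if a joint passes its speed limit or range.

## Working session

There is one attempt and no reset: what is moved stays moved. The work goes in short steps, Python scripts to look and compute and a tool call to move; the robot and the scene stay as the last step left them, time stands still between calls to the robot, and variables do not carry over. Pictures are saved under pics/ and viewed, at most 10 in all, crops included, and the job is handed in when it is done.

Besides the shell and the picture viewer there is one more tool, called after ">>>" in YAML: its name, and indented under it one key for each argument. drive_tool: Moves the arm, as the interface text tells. Its arguments: {"type":"object","properties":{"plan":{"type":"array"},"newtons":{"type":"number"}},"required":["plan"]}

```bash
mkdir -p pics
cat > h.py <<'E'
import numpy as np, cv2
from station import manip
def cam(n):
    s=manip.sense(); d=manip.snapshot(n)
    if 'extrinsics' in d: E=np.array(d['extrinsics'])
    else:
        from scipy.spatial.transform import Rotation as R
        T=np.eye(4);T[:3,:3]=R.from_quat(s['tool_rot']).as_matrix();T[:3,3]=s['tcp_pos'];E=T@np.array(d['mount'])
    d['E']=E; d['f']=210/np.tan(np.radians(d['fov_y'])/2); return d
def cloud(d):
    v,u=np.mgrid[0:420,0:560]; z=d['z_map']
    P=np.stack([(u-d['cx'])/d['f']*z,-(v-d['cy'])/d['f']*z,-z],-1)
    W=P@d['E'][:3,:3].T+d['E'][:3,3]; W[z==0]=np.nan; return W
def save(d,n): cv2.imwrite('pics/'+n,cv2.cvtColor(d['image'],cv2.COLOR_RGB2BGR))
E
python3 - <<'E'
from h import *
print(manip.finger_overhang, manip.sense())
for n in('top','side'):
    d=cam(n);save(d,n+'1.png');np.savez('/tmp/'+n,W=cloud(d),im=d['image']);print(n,[k for k in d],d['fov_y'],d['cx'],d['cy'],d['E'].round(3))
E
```

```text
0.014 {'t': 0.0, 'q': array([ 1.15946708e+00,  5.28450874e-01,  1.43388149e+00, -6.71374127e-06,
        1.18139689e+00, -1.78483953e-01]), 'qd': array([ 0.00112286, -0.00190423, -0.0016806 ,  0.00081074,  0.00027705,
       -0.0006413 ]), 'tau': array([-7.82553307e-04, -4.42352986e+01, -1.78023201e+01, -1.21314856e-04,
        8.24723917e-03,  1.09750025e-05]), 'tcp_pos': array([0.14388928, 0.60747517, 0.22434964]), 'tool_rot': array([ 1.16158488e-01,  9.93230117e-01, -1.02308720e-03, -3.07533006e-04]), 'force': array([-0.05724906,  0.43852428,  0.02392942]), 'ft_torque': array([ 0.01299186, -0.04112092, -0.05642339]), 'gripper_force': 0.0, 'finger_gap': 1.0038288137778477}
top ['image', 'z_map', 'fov_y', 'cx', 'cy', 'extrinsics', 'E', 'f'] 54.24168765779205 278.4384558077471 210.36523522410718 [[-0.015  0.995 -0.094  0.379]
 [-1.    -0.014  0.021 -0.271]
 [ 0.02   0.095  0.995  0.918]
 [ 0.     0.     0.     1.   ]]
side ['image', 'z_map', 'fov_y', 'cx', 'cy', 'extrinsics', 'E', 'f'] 44.35864884977969 288.62728867301837 205.91628126500675 [[ 0.963  0.099 -0.249  0.257]
 [-0.268  0.347 -0.899 -1.029]
 [-0.003  0.932  0.361  0.392]
 [ 0.     0.     0.     1.   ]]
```

Run:
```python
import cv2,numpy as np
a=cv2.imread('pics/top1.png');b=cv2.imread('pics/side1.png');print(a.shape)
```

```text
(420, 560, 3)
```

View pics/top1.png

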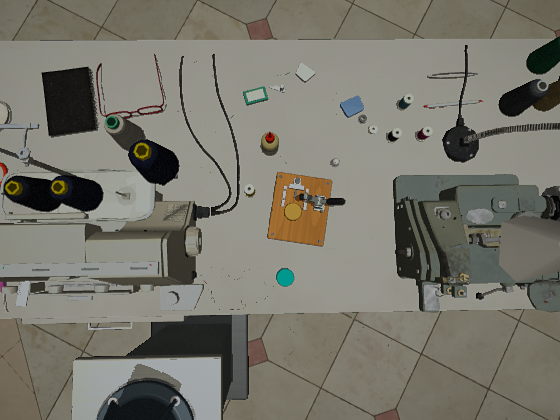

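View pics/side1.png

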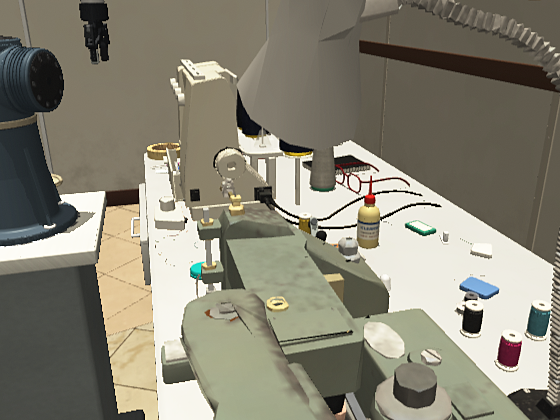

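The top view shows the board around (302,209), with the wax disc at (292,212) and the clamp handle pointing right to (340,202). The oiler is at (270,143), the spool at (249,190), the thimble at (335,162), and the turquoise decoy at (285,277). In the side view a machine hides the holder.

Run:
```python
from h import *
D=np.load('/tmp/top.npz');W=D['W'];im=D['im']
hsv=cv2.cvtColor(im,cv2.COLOR_RGB2HSV)
print('hsv board',hsv[235,300],'wax',hsv[212,292],W[235,300],W[212,292])
sub=np.zeros((420,560),bool);sub[160:255,255:355]=1
m=(hsv[...,0]<22)&(hsv[...,1]>110)&sub
x=W[...,0];y=W[...,1];z=W[...,2]
n,l,st,c=cv2.connectedComponentsWithStats(m.astype(np.uint8));k=1+st[1:,4].argmax();print(st[k])
# cast rays at board top
d=cam('top');E=d['E']
def ray(u,v,h):
    r=E[:3,:3]@np.array([(u-d['cx'])/d['f'],-(v-d['cy'])/d['f'],-1]);o=E[:3,3];return o+r*(h-o[2])/r[2]
cs,_=cv2.findContours((l==k).astype(np.uint8),0,1)
p=np.array([ray(*q[0],.018)[:2] for q in max(cs,key=len)])
r=cv2.minAreaRect((p*1000).astype(np.float32));print(r,cv2.boxPoints(r))
c0=[x[212,292],y[212,292]]
mw=(abs(z-.031)<.004)&(np.hypot(x-c0[0],y-c0[1])<.03)
print('wax z-med',mw.sum(),np.nanmedian(z[m]),x[mw].mean(),y[mw].mean())
for nme,(u,v),R in(('oiler',(270,143),18),('spool',(249,190),10),('thimble',(335,162),8),('knob',(342,202),6)):
    s=W[v-R:v+R,u-R:u+R].reshape(-1,3);s=s[s[:,2]>(.008 if nme!='knob' else .08)];print(nme,np.nanmean(s,0),np.nanmax(s[:,2]),np.nanmin(s,0),np.nanmax(s,0))
big=cv2.resize(im[130:260,240:370],None,fx=4.6,fy=4.6,interpolation=cv2.INTER_CUBIC)
cv2.imwrite('pics/crop1.png',big[...,::-1])
# obstacles map heights around
for X in np.arange(.2,.66,.04):
    print('%.2f'%X,[int(1000*np.nanmax(np.r_[z[(abs(x-X)<.02)&(abs(y-Y)<.02)],-.001])) for Y in np.arange(.1,-.56,-.04)])
```

```text
hsv board [ 16 183 155] wax [ 21 172 166] [ 0.40902498 -0.3365562   0.01973599] [ 0.45895707 -0.31942751  0.02950605]
[ 267  172   65   74 3157]
((468.0533752441406, -336.7967834472656), (123.83607482910156, 148.4495849609375), 80.63948822021484) [[ 384.74622 -385.818  ]
 [ 531.21906 -409.9627 ]
 [ 551.36053 -287.77557]
 [ 404.8877  -263.63086]]
wax z-med 247 0.018000059617613418 0.4606511873091345 -0.32056344652926283
oiler [ 0.60245052 -0.27255285  0.06472147] 0.12682578445521897 [ 0.59039274 -0.29134634  0.00893725] [ 0.62501587 -0.2536386   0.12682578]
spool [ 0.50772243 -0.22505754  0.04204534] 0.053103716612267315 [ 0.49723713 -0.2380975   0.01026394] [ 0.53393711 -0.2033435   0.05310372]
thimble [ 0.57120128 -0.41867201  0.01835761] 0.024710643647512298 [ 0.56382015 -0.42746996  0.00834138] [ 0.57982257 -0.41154471  0.02471064]
knob [ 0.47353047 -0.4126566   0.09986222] 0.10525613438743964 [ 0.46698613 -0.42326398  0.09143945] [ 0.48072543 -0.40532165  0.10525613]
0.20 [-1, -1, -1, -1, -1, -1, -1, -1, -1, -1, -1, -1, -1, -1, -1, -1, -1]
0.24 [3, 3, 4, 24, 26, 24, 4, 3, 4, 3, 4, 4, 3, 4, 3, 4, 3]
0.28 [80, 79, 80, 24, 48, 26, 24, 4, 3, 3, 12, 4, 5, 3, 3, 4, 4]
0.32 [246, 247, 260, 268, 267, 267, 23, 4, 4, 3, 16, 4, 4, 4, 5, 3, 236]
0.36 [283, 283, 283, 283, 284, 282, 143, 4, 4, 4, 3, 6, 4, 3, 4, 4, 195]
0.40 [275, 275, 278, 279, 279, 279, 152, 4, 3, 20, 21, 22, 21, 4, 3, 3, 182]
0.44 [274, 272, 273, 131, 134, 136, 136, 56, 3, 21, 33, 34, 21, 4, 3, 3, 150]
0.48 [241, 241, 456, 145, 119, 78, 68, 56, 50, 19, 34, 99, 88, 105, 3, 6, 123]
0.52 [340, 447, 456, 450, 252, 241, 5, 34, 53, 3, 31, 32, 21, 20, 4, 4, 33]
0.56 [118, 120, 118, 241, 253, 240, 13, 17, 13, 4, 22, 19, 3, 24, 3, 3, 4]
0.60 [4, 113, 115, 1, 3, 8, 8, 9, 8, 126, 83, 3, 4, 5, 5, 3, 42]
0.64 [15, 128, 128, 3, 3, 16, 3, 8, 3, 69, 70, 4, 4, 4, 3, 13, 45]
```

View pics/crop1.png

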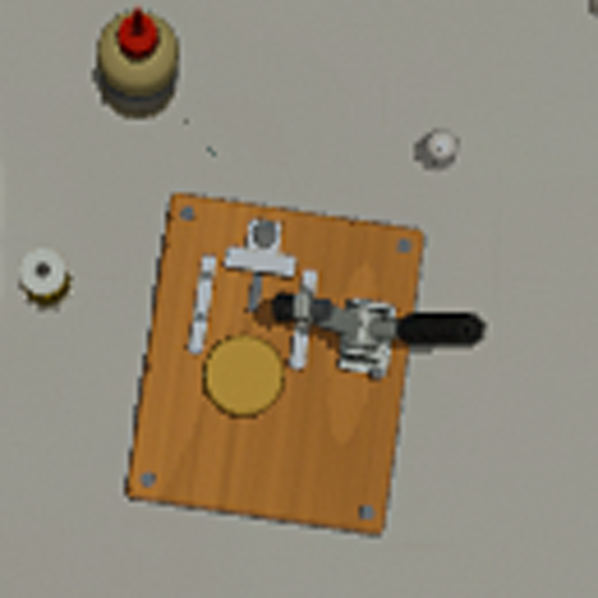

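The crop confirms the geometry: wax centre at (243,375), stop plate front edge at y≈275, clamp arm and black knob on the right at (475,330). The fitted holder origin is (0.485,-0.324) with yaw -9.4°. The predicted knob position matches the measured one within 2 mm. Next I check clearances along the way and the stop position.

```bash
cat >> h.py <<'E'
from scipy.spatial.transform import Rotation as R
yaw=-9.36; Rh=R.from_euler('z',yaw,degrees=True); O=np.array([.4853,-.3244,0])
def hp(p): return Rh.apply(np.array(p)/1000)+O     # holder mm -> world
def toh(p): return Rh.inv().apply(np.array(p)-O)*1000
B=np.array([[-1,0,0],[0,1,0],[0,0,-1.]])          # tool down, x=-hx, y=hy
def rot(pitch=0,roll=0): return Rh*R.from_matrix(B)*R.from_euler('y',-pitch,degrees=True)*R.from_euler('x',-roll,degrees=True)
def to(p,Rt):
    s=manip.sense(); Rc=R.from_quat(s['tool_rot']); 
    print('turn deg',(Rc.inv()*Rt).as_rotvec(degrees=True).round(2),'shift mm after turn',(Rt.inv().apply(p-s['tcp_pos'])*1000).round(2),'before',(Rc.inv().apply(p-s['tcp_pos'])*1000).round(2))
E
python3 - <<'E'
from h import *
D=np.load('/tmp/top.npz');W=D['W'];x,y,z=W[...,0],W[...,1],W[...,2]
for X in np.arange(-.1,.9,.06):
    print('%.2f'%X,[int(1000*np.nanmax(np.r_[z[(abs(x-X)<.03)&(abs(y-Y)<.03)],-.001])) for Y in np.arange(.7,-.85,-.06)])
H=toh(W.reshape(-1,3)).reshape(W.shape)
m=(H[...,1]>-14)&(H[...,1]<14)&(abs(H[...,2]-29)<4)&(H[...,0]>5)&(H[...,0]<50)
print('stop x',np.percentile(H[...,0][m],[2,5,50,95]),m.sum())
for hx in range(-50,50,4):
    print(hx,[int(np.nanmax(np.r_[H[...,2][(abs(H[...,0]-hx)<2.5)&(abs(H[...,1]-hy)<3)],-1])) for hy in range(-40,45,6)])
to(hp([-80,0,80]),rot())
E
```

```text
-0.10 [-1, -1, -1, -1, -1, -1, -1, -1, -1, -1, -1, -1, -1, -1, -1, -1, -1, -1, -1, -1, -1, -1, -1, -1, -1, -1]
-0.04 [-1, -1, -1, -1, -1, -1, -1, -1, -1, -1, -1, -1, -1, -1, -1, -1, -1, -1, -1, -1, -1, -1, -1, -1, -1, -1]
0.02 [-1, -1, -1, -1, -1, -1, -1, -1, -1, 4, 17, 65, 66, 58, 5, -1, -1, -1, -1, -1, -1, -1, -1, -1, -1, -1]
0.08 [-1, -1, -1, -1, -1, -1, -1, -1, -1, 4, 17, 103, 108, 90, 4, -1, -1, -1, -1, -1, -1, -1, -1, -1, -1, -1]
0.14 [-1, -1, -1, -1, -1, -1, -1, -1, -1, 4, 4, 4, 5, 4, 4, -1, -1, -1, -1, -1, -1, -1, -1, -1, -1, -1]
0.20 [-1, -1, -1, -1, -1, -1, -1, -1, -1, -1, -1, -1, -1, -1, -1, -1, -1, -1, -1, -1, -1, -1, -1, -1, -1, -1]
0.26 [-1, -1, -1, -1, -1, -1, 3, 8, 3, 78, 79, 5, 46, 48, 24, 4, 4, 4, 5, 4, 4, 154, 83, 136, 214, 4]
0.32 [-1, -1, -1, -1, -1, -1, 10, 13, 79, 284, 283, 283, 283, 283, 265, 4, 14, 16, 4, 5, 3, 242, 373, 375, 215, 208]
0.38 [-1, -1, -1, -1, -1, -1, -1, -1, -1, 282, 283, 283, 283, 284, 274, 4, 20, 22, 21, 4, 85, 212, 394, 387, 94, -1]
0.44 [-1, -1, -1, -1, -1, -1, 3, 117, 122, 274, 275, 275, 244, 245, 243, 52, 23, 36, 97, 104, 3, 176, 350, 368
[... 1839 characters left out ...]
 27, 19, 19, 20]
14 [-1, -1, -1, -1, -1, 17, 19, 19, 20, 20, 25, 27, 19, 18, 20]
18 [19, 16, 27, 26, 19, 20, 20, 19, 18, 19, 29, 27, 18, 18, 17]
22 [18, 18, 28, 26, 19, 20, 20, 20, 18, 20, 29, 28, 19, 18, 18]
26 [19, 19, 28, 26, 30, 30, 29, 31, 29, 28, 25, 26, 20, 18, 18]
30 [20, 21, 28, 26, 31, 32, 30, 31, 30, 31, 24, 26, 20, 20, 19]
34 [21, 18, 21, 23, 31, 30, 29, 29, 30, 29, 19, 21, 20, 21, 17]
38 [21, 18, 20, 22, 20, 27, 23, 29, 22, 19, 19, 20, 18, 21, 20]
42 [19, 19, 19, 19, 20, 23, 29, 30, 23, 20, 20, 19, 19, 18, 20]
46 [19, 20, 19, 17, 20, 20, 28, 28, 21, 19, 20, 20, 19, 19, 18]
turn deg [-0.1  -0.02 -3.98] shift mm after turn [-408.42 -864.09  144.53] before [-467.44 -833.43  145.77]
```

>>> drive_tool:
  plan:
    - [0, 0, -0.03, 0, 0, 0, -1]
    - [0, 0, -0.04, 0, 0, 0, -1]
    - [0, 0, -0.04, 0, 0, 0, -1]
    - [0, 0, -0.04, 0, 0, 0, -1]
    - [0, 0, -0.04, 0, 0, 0, -1]
    - [0, 0, -0.04, 0, 0, 0, -1]
    - [0, 0, -0.04, 0, 0, 0, -1]
    - [0, 0, -0.04, 0, 0, 0, -1]
    - [0, 0, -0.02, 0, 0, 0, -1]
    - [0, 0, 0, 0, 0, 0, -1]
  newtons: 60

```text
t: 1.15
tcp_pos: [0.1444, 0.6088, 0.5591]
tool_rot: [0.116, 0.993, 0.004, 0.001]
force: [-0.6, -0.0, -0.1]
finger_gap: -0.002
gripper_force: 0.0
```

>>> drive_tool:
  plan:
    - [-0.024, -0.026, 0, 0, 0, -0.4, -1]
    - [-0.024, -0.026, 0, 0, 0, -0.4, -1]
    - [-0.024, -0.026, 0, 0, 0, -0.4, -1]
    - [-0.024, -0.026, 0, 0, 0, -0.4, -1]
    - [-0.024, -0.026, 0, 0, 0, -0.4, -1]
    - [-0.024, -0.026, 0, 0, 0, -0.4, -1]
    - [-0.024, -0.026, 0, 0, 0, -0.4, -1]
    - [-0.024, -0.026, 0, 0, 0, -0.4, -1]
    - [-0.024, -0.026, 0, 0, 0, -0.4, -1]
    - [-0.024, -0.026, 0, 0, 0, -0.4, -1]

```text
t: 2.15
tcp_pos: [0.3271, 0.3038, 0.553]
tool_rot: [0.081, 0.997, -0.001, -0.002]
force: [1.1, 0.1, -0.2]
finger_gap: 0.004
gripper_force: 0.0
```

>>> drive_tool:
  plan:
    - [-0.024, -0.026, 0, 0, 0, 0, -1]
    - [-0.024, -0.026, 0, 0, 0, 0, -1]
    - [-0.024, -0.026, 0, 0, 0, 0, -1]
    - [-0.024, -0.026, 0, 0, 0, 0, -1]
    - [0, 0, 0, 0, 0, 0, -1]

```text
t: 2.65
tcp_pos: [0.4066, 0.1842, 0.5524]
tool_rot: [0.084, 0.996, -0.001, -0.002]
force: [-0.7, 1.1, 0.1]
finger_gap: 0.001
gripper_force: 0.0
```

Run:
```python
from h import *
print(manip.sense()['q'].round(2));to(hp([-80,0,550]),rot())
```

```text
[ 0.18  0.04  1.26 -0.    1.84 -1.23]
turn deg [-0.18 -0.24 -0.32] shift mm after turn [ -80.41 -489.04    2.36] before [ -83.16 -488.58    3.53]
```

>>> drive_tool:
  plan:
    - [-0.006, -0.035, 0, 0, 0, 0, -1]
    - [-0.006, -0.035, 0, 0, 0, 0, -1]
    - [-0.006, -0.035, 0, 0, 0, 0, -1]
    - [-0.006, -0.035, 0, 0, 0, 0, -1]
    - [-0.006, -0.035, 0, 0, 0, 0, -1]
    - [-0.006, -0.035, 0, 0, 0, 0, -1]
    - [-0.006, -0.035, 0, 0, 0, 0, -1]
    - [-0.006, -0.035, 0, 0, 0, 0, -1]
    - [-0.006, -0.035, 0, 0, 0, 0, -1]
    - [-0.006, -0.035, 0, 0, 0, 0, -1]

```text
t: 3.65
tcp_pos: [0.407, -0.1682, 0.5535]
tool_rot: [0.081, 0.997, 0.001, -0.001]
force: [1.2, 0.7, -0.1]
finger_gap: -0.001
gripper_force: 0.0
```

>>> drive_tool:
  plan:
    - [-0.005, -0.035, 0, 0, -5.5, 0, -1]
    - [0, -0.035, 0, 0, -5.5, 0, -1]
    - [0, -0.035, 0, 0, -5.5, 0, -1]
    - [0, -0.034, 0, 0, -5.5, 0, -1]
    - [0, 0, 0, 0, 0, 0, -1]
    - [0, 0, 0, 0, 0, 0, -1]

```text
t: 4.25
tcp_pos: [0.3892, -0.3055, 0.5535]
tool_rot: [0.081, 0.978, -0.014, 0.189]
force: [-0.1, 0.0, 1.0]
finger_gap: -0.001
gripper_force: 0.0
```

Run:
```python
from h import *
print(manip.sense()['q'].round(2));to(hp([-85,0,150]),rot(22))
```

```text
[-1.08 -0.04  1.39  0.3   1.55 -2.46]
turn deg [ 0.16 -0.14 -0.18] shift mm after turn [139.17  -2.97 378.96] before [138.21  -4.47 379.3 ]
```

>>> drive_tool:
  plan:
    - [0.014, 0, 0.038, 0, 0, 0, -1]
    - [0.014, 0, 0.038, 0, 0, 0, -1]
    - [0.014, 0, 0.038, 0, 0, 0, -1]
    - [0.014, 0, 0.038, 0, 0, 0, -1]
    - [0.014, 0, 0.038, 0, 0, 0, -1]
    - [0.014, 0, 0.038, 0, 0, 0, -1]
    - [0.014, 0, 0.038, 0, 0, 0, -1]
    - [0.014, 0, 0.038, 0, 0, 0, -1]
    - [0.014, 0, 0.038, 0, 0, 0, -1]
    - [0.012, -0.003, 0.036, 0, 0, 0, -1]

```text
t: 5.25
tcp_pos: [0.4127, -0.3058, 0.1598]
tool_rot: [0.085, 0.98, -0.015, 0.177]
force: [-0.1, -0.4, -0.6]
finger_gap: 0.004
gripper_force: 0.0
```

>>> drive_tool:
  plan:
    - [0, 0, 0, 0, 0, 0, -1]
    - [0, 0, 0, 0, 0, 0, -1]

```text
t: 5.45
tcp_pos: [0.4136, -0.3076, 0.1622]
tool_rot: [0.083, 0.98, -0.016, 0.178]
force: [-0.2, -0.1, -0.0]
finger_gap: 0.004
gripper_force: 0.0
```

Run:
```python
from h import *
s=manip.sense();print(s['q'].round(2),toh(s['tcp_pos']),s['force'])
to(hp([-80,0,50]),rot(22))
d=cam('wrist');save(d,'w1.png')
d=cam('top');save(d,'t2.png')
cv2.imwrite('pics/tw.png',np.hstack([cv2.imread('pics/w1.png')[:, ::1][60:420,60:460],cv2.resize(cv2.imread('pics/t2.png')[140:300,240:400],(360,360))]))
```

```text
[-1.02  0.41  2.01  0.53  0.55 -2.85] [-73.46116876   4.87184715 162.15052755] [-0.24710262 -0.13754282 -0.01957518]
turn deg [-0.23 -1.37 -0.32] shift mm after turn [ 48.08  -4.87 101.53] before [ 45.61  -4.72 102.67]
```

View pics/tw.png

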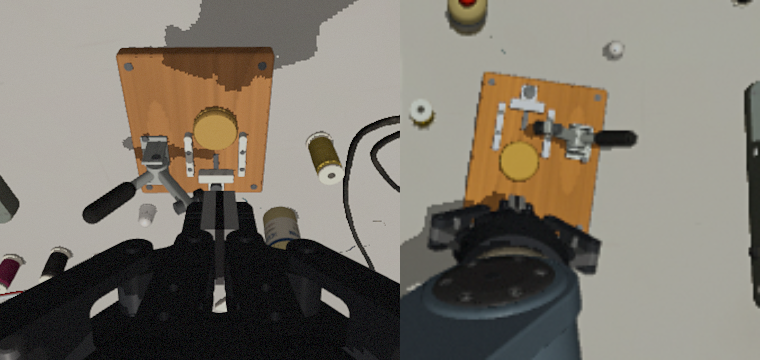

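The left half (wrist view) shows the wax at (215,130), channel and stop at (215,175), and the handle at (110,200). In the right half (top view) the gripper sits just before the board. Joint 6 has reached its limit at -2.85, so I turn the tool half a turn, which gives the same closed-finger shape.

>>> drive_tool:
  plan:
    - [0, 0, 0, 0, 0, 8.5, -1]
    - [0, 0, 0, 0, 0, 8.5, -1]
    - [0, 0, 0, 0, 0, 8.5, -1]
    - [0, 0, 0, 0, 0, 8.5, -1]
    - [0, 0, 0, 0, 0, 8.5, -1]
    - [0, 0, 0, 0, 0, 8.5, -1]
    - [0, 0, 0, 0, 0, 8.5, -1]
    - [0, 0, 0, 0, 0, 8.5, -1]
    - [0, 0, 0, 0, 0, 8.5, -1]
    - [0, 0, 0, 0, 0, 8.5, -1]

```text
t: 6.55
tcp_pos: [0.413, -0.3101, 0.1646]
tool_rot: [0.726, 0.663, 0.108, 0.145]
force: [-0.3, -0.3, -0.2]
finger_gap: 0.001
gripper_force: 0.0
```

>>> drive_tool:
  plan:
    - [0, 0, 0, 0, 0, 8.5, -1]
    - [0, 0, 0, 0, 0, 8.5, -1]
    - [0, 0, 0, 0, 0, 8.5, -1]
    - [0, 0, 0, 0, 0, 8.5, -1]
    - [0, 0, 0, 0, 0, 8.5, -1]
    - [0, 0, 0, 0, 0, 8.5, -1]
    - [0, 0, 0, 0, 0, 8.5, -1]
    - [0, 0, 0, 0, 0, 8.5, -1]
    - [0, 0, 0, 0, 0, 8.5, -1]
    - [0, 0, 0, 0, 0, 8.5, -1]

```text
t: 7.55
tcp_pos: [0.4129, -0.31, 0.1646]
tool_rot: [0.983, -0.002, 0.178, 0.034]
force: [0.1, -0.1, 0.5]
finger_gap: -0.003
gripper_force: 0.0
```

>>> drive_tool:
  plan:
    - [0, 0, 0, 0, 0, 8.5, -1]
    - [0, 0, 0, 0, 0, 0, -1]
    - [0, 0, 0, 0, 0, 0, -1]

```text
t: 7.85
tcp_pos: [0.4128, -0.3098, 0.1637]
tool_rot: [0.981, -0.071, 0.179, 0.021]
force: [0.6, 0.2, 0.2]
finger_gap: -0.001
gripper_force: 0.0
```

```bash
sed -i 's/^B=.*/B=np.diag([1,-1,-1.])  # tool down, x=hx, y=-hy/; s/^def rot.*/def rot(pitch=0,roll=0): return Rh*R.from_matrix(B)*R.from_euler("y",pitch,degrees=True)*R.from_euler("x",roll,degrees=True)/' h.py
python3 - <<'E'
from h import *
s=manip.sense();print(s['q'].round(2),toh(s['tcp_pos']),s['force'])
print(np.array(manip.snapshot('wrist')['mount']).round(3))
print(Rh.inv().apply(rot(22).apply([0,0,1])),Rh.inv().apply(rot(0,25).apply([0,0,1])))
to(hp([-80,0,50]),rot(22))
E
```

```text
[-1.02  0.4   2.01  0.53  0.54  0.26] [-73.919946     2.59323878 163.7217177 ] [0.55711492 0.21176381 0.18796376]
[[-0.     0.961  0.276  0.07 ]
 [ 1.     0.     0.    -0.001]
 [ 0.     0.276 -0.961 -0.149]
 [ 0.     0.     0.     1.   ]]
[ 3.74606593e-01 -3.56505829e-18 -9.27183855e-01] [-7.15145200e-18  4.22618262e-01 -9.06307787e-01]
turn deg [0.46 1.25 1.2 ] shift mm after turn [-48.06   2.71 102.91] before [-45.84   0.91 103.95]
```

>>> drive_tool:
  plan:
    - [-0.007, 0.0005, 0.02, 0.5, 0, 1.2, -1]
    - [-0.007, 0.0005, 0.02, 0, 0, 0, -1]
    - [-0.007, 0.0005, 0.02, 0, 0, 0, -1]
    - [-0.007, 0.0005, 0.02, 0, 0, 0, -1]
    - [-0.007, 0.0005, 0.02, 0, 0, 0, -1]
    - [0, 0, 0, 0, 0, 0, -1]
    - [0, 0, 0, 0, 0, 0, -1]

```text
t: 8.6
tcp_pos: [0.4147, -0.3122, 0.0564]
tool_rot: [0.98, -0.081, 0.179, 0.013]
force: [0.1, -0.5, 0.6]
finger_gap: -0.0
gripper_force: 0.0
```

Run:
```python
from h import *
s=manip.sense();print(s['q'].round(2),toh(s['tcp_pos']),s['force'])
to(hp([-72,0,37]),rot(21))
```

```text
[-1.03  0.65  2.07  0.98  0.33 -0.21] [-71.67383461   0.5932027   56.4254032 ] [ 0.0866109  -0.49834006  0.56863639]
turn deg [-0.15  0.35 -0.15] shift mm after turn [-7.27  0.59 18.02] before [-7.15  0.66 18.06]
```

>>> drive_tool:
  plan:
    - [-0.0024, 0.0003, 0.006, 0, 0.2, 0, -1]
    - [-0.0024, 0.0003, 0.006, 0, 0, 0, -1]
    - [-0.0024, 0, 0.006, 0, 0, 0, -1]
    - [0, 0, 0, 0, 0, 0, -1]
    - [0, 0, 0, 0, 0, 0, -1]

```text
t: 9.1
tcp_pos: [0.4146, -0.3131, 0.038]
tool_rot: [0.98, -0.081, 0.181, 0.014]
force: [0.5, -0.4, 0.3]
finger_gap: -0.004
gripper_force: 0.0
```

Run:
```python
from h import *
s=manip.sense();print(s['q'].round(2),toh(s['tcp_pos']),s['force'])
to(hp([-60,0,37]),rot(21))
d=cam('wrist');save(d,'w2.png')
```

```text
[-1.03  0.69  2.08  1.14  0.31 -0.38] [-71.63042705  -0.35332989  37.97813133] [ 0.45233769 -0.42496967  0.28472378]
turn deg [-0.06  0.07 -0.14] shift mm after turn [10.51 -0.35  5.08] before [10.51 -0.37  5.07]
```

View pics/w2.png

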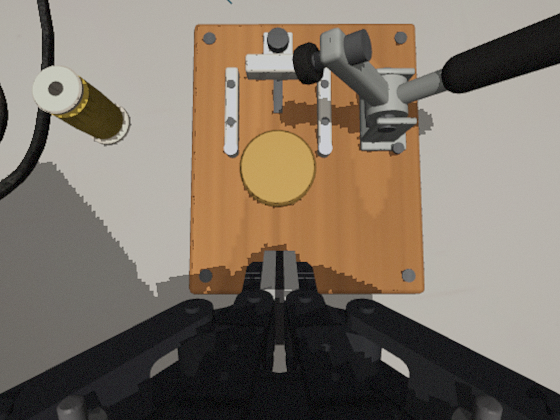

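The wrist view shows the fingertips at (280,250) lined up on the channel, wax at (278,167), stop front edge at row 77, and the clamp arm clear to the right. I advance now.

>>> drive_tool:
  plan:
    - [-0.0005, 0, 0.0014, 0, 0, 0, -1]
    - [0.0028, 0, 0.0011, 0, 0, 0, -1]
    - [0.0028, 0, 0.0011, 0, 0, 0, -1]
    - [0.0028, 0, 0.0011, 0, 0, 0, -1]
    - [0.0028, 0, 0.0011, 0, 0, 0, -1]
    - [0.0028, 0, 0.0011, 0, 0, 0, -1]
    - [0.0028, 0, 0.0011, 0, 0, 0, -1]
    - [0.0028, 0, 0.0011, 0, 0, 0, -1]
    - [0, 0, 0, 0, 0, 0, -1]

```text
t: 10.05
tcp_pos: [0.4354, -0.3163, 0.0352]
tool_rot: [0.98, -0.081, 0.181, 0.014]
force: [0.1, 0.0, -0.3]
finger_gap: 0.004
gripper_force: 0.0
```

```bash
cat > st.py <<'E'
from h import *
s=manip.sense();print(round(s['t'],2),s['q'].round(2),toh(s['tcp_pos']).round(2),'Fh',Rh.inv().apply(s['force']).round(2))
E
cat > wx.py <<'E'
from st import *
W=cloud(cam('top'));H=toh(W.reshape(-1,3)).reshape(W.shape)
im=cam('top')['image'];hsv=cv2.cvtColor(im,cv2.COLOR_RGB2HSV)
m=(abs(hsv[...,0].astype(int)-21)<=2)&(hsv[...,1]>140)&(abs(H[...,2]-31)<5)&(abs(H[...,1])<25)&(H[...,0]>-60)&(H[...,0]<35)
print('wax px',m.sum(),'hx',np.percentile(H[...,0][m],[2,50,98]).round(1),'hy',np.percentile(H[...,1][m],[2,50,98]).round(1))
E
python3 wx.py
```

```text
10.05 [-0.99  0.7   2.03  1.05  0.31 -0.25] [-50.55  -0.09  35.21] Fh [ 0.14  0.04 -0.34]
wax px 237 hx [-41.5 -24.8  -7.7] hy [-16.6   0.1  17.1]
```

>>> drive_tool:
  plan:
    - [0.0032, 0, 0.0001, 0, 0, 0, -1]
    - [0.0028, 0, 0.0011, 0, 0, 0, -1]
    - [0.0028, 0, 0.0011, 0, 0, 0, -1]
    - [0.0028, 0, 0.0011, 0, 0, 0, -1]
    - [0, 0, 0, 0, 0, 0, -1]

```text
t: 10.65
tcp_pos: [0.4474, -0.3183, 0.0362]
tool_rot: [0.98, -0.081, 0.181, 0.014]
force: [0.6, -0.1, 0.7]
finger_gap: 0.001
gripper_force: 0.0
```

```bash
python3 wx.py
```

```text
10.65 [-0.97  0.7   2.01  0.99  0.31 -0.17] [-38.43  -0.2   36.19] Fh [ 0.64 -0.04  0.68]
wax px 185 hx [-35.  -21.8  -7.8] hy [-17.6   0.7  17.4]
```

Run:
```python
from h import *
d=cam('wrist');save(d,'w3.png')
a=cv2.imread('pics/w3.png');t=cam('top')['image'][170:250,260:340,::-1]
cv2.imwrite('pics/tw3.png',np.hstack([a[0:360,100:460],cv2.resize(t,(360,360))]))
```

```text
(no output)
```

View pics/tw3.png

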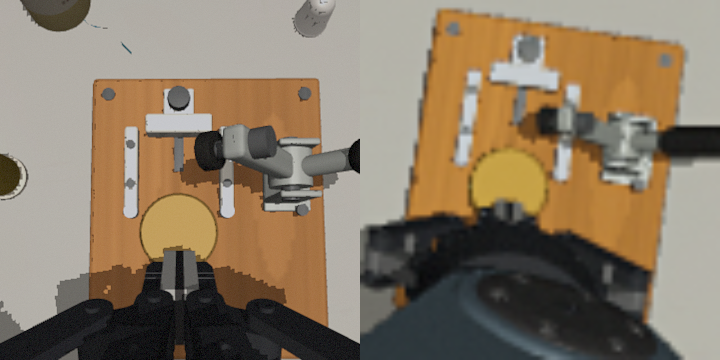

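Run:
```python
from h import *
d=cam('wrist');H=toh(cloud(d).reshape(-1,3)).reshape(420,560,3)
for v in range(190,330,6): print(v,H[v,272].round(0),H[v,286].round(0),d['image'][v,272],d['image'][v,286])
T=toh(cloud(cam('top')).reshape(-1,3)).reshape(420,560,3)
for v in range(206,224,1): print(v,T[v,293].round(0),end=' ')
```

```text
190 [-2.  5. 18.] [-2. -3. 18.] [169 120  70] [178 124  76]
196 [-7.  4. 31.] [-7. -3. 29.] [198 162  96] [190 155  91]
202 [-10.   4.  32.] [-10.  -3.  31.] [196 162  96] [195 159  94]
208 [-13.   4.  31.] [-13.  -3.  31.] [194 158  94] [195 158  91]
214 [-16.   4.  31.] [-16.  -3.  31.] [195 160  94] [194 159  93]
220 [-19.   4.  31.] [-19.  -3.  32.] [196 160  94] [194 157  92]
226 [-21.   4.  31.] [-21.  -3.  31.] [195 160  94] [194 159  92]
232 [-24.   4.  32.] [-24.  -3.  31.] [195 159  93] [194 157  91]
238 [-27.   4.  32.] [-27.  -3.  31.] [194 160  94] [195 161  94]
244 [-30.   4.  31.] [-30.  -2.  31.] [196 161  95] [194 159  93]
250 [-33.   4.  31.] [-33.  -2.  31.] [110  91  66] [106  83  62]
256 [-35.   4.  54.] [-35.  -2.  54.] [102 103  98] [102  99  96]
262 [-37.   4.  61.] [-37.  -2.  60.] [98 98 93] [98 97 94]
268 [-39.   3.  65.] [-38.  -2.  67.] [100 100  96] [98 95 93]
274 [-40.   3.  70.] [-40.  -2.  70.] [101  97  98] [100  99  93]
280 [-42.   3.  74.] [-42.  -2.  74.] [103  98  97] [99 97 93]
286 [-44.   3.  77.] [-44.  -2.  78.] [101 100  97] [73 73 69]
292 [-45.   3.  81.] [-45.  -2.  80.] [175 173 168] [143 142 137]
298 [-46.   3.  88.] [-46.  -2.  87.] [38 36 39] [36 36 34]
304 [-47.   3.  92.] [-48.  -2.  88.] [21 22 24] [20 21 20]
310 [-49.   3.  90.] [-50.  -2.  88.] [5 4 6] [22 19 20]
316 [-51.   3.  90.] [-52.  -2.  87.] [0 0 7] [15  9 22]
322 [-53.   3.  88.] [-54.  -1.  88.] [18 17 26] [19 14 19]
328 [-56.   3.  87.] [-56.  -2.  85.] [15 12 12] [24 28 27]
206 [-13.   0.  29.] 207 [-16.   0.  31.] 208 [-18.  -0.  30.] 209 [-20.  -0.  32.] 210 [-22.  -1.  31.] 211 [-25.  -1.  32.] 212 [-27.  -1.  32.] 213 [-29.  -2.  29.] 214 [-31.  -2.  31.] 215 [-35.  -1.  56.] 216 [-38.  -1.  63.] 217 [-41.  -1.  69.] 218 [-43.  -2.  73.] 219 [-45.  -2.  77.] 220 [-56.   3. 182.] 221 [-58.   3. 190.] 222 [-60.   3. 194.] 223 [-62.   3. 199.]
```

Run:
```python
from h import *
for n in('wrist','top','side'):
    s=manip.sense();d=cam(n);W=cloud(d);P=R.from_quat(s['tool_rot']).inv().apply((W-s['tcp_pos']).reshape(-1,3)).reshape(420,560,3)*1000
    m=(abs(P[...,0])<18)&(abs(P[...,1])<25)&(P[...,2]>-70)&(P[...,2]<20)&(W[...,2]>.036)
    q=P[m];print(n,len(q))
    for lo in range(-70,20,6):
        k=q[(q[:,2]>=lo)&(q[:,2]<lo+6)]
        if len(k):print(lo,len(k),k.min(0).round(0),k.max(0).round(0))
```

```text
wrist 9197
-70 441 [ -5. -25. -70.] [ 16.  25. -64.]
-64 2794 [ -9. -25. -64.] [ 14.  25. -58.]
-58 2188 [-12. -25. -58.] [ 14.  25. -52.]
-52 837 [-10. -25. -52.] [ 14.  25. -46.]
-46 868 [-11. -16. -46.] [ 12.  10. -40.]
-40 430 [  6. -14. -40.] [ 12.  13. -34.]
-34 511 [  6. -14. -34.] [ 12.  13. -28.]
-28 469 [  6. -14. -28.] [ 12.  13. -22.]
-22 412 [  6. -14. -22.] [ 12.  13. -16.]
-16 243 [  6. -13. -16.] [ 12.  12. -10.]
-10 4 [ 10.  -7. -10.] [ 11.   6. -10.]
top 73
-70 4 [  8. -25. -70.] [ 15. -10. -64.]
-64 10 [  4. -24. -64.] [ 12.  21. -58.]
-58 6 [ 10. -21. -58.] [ 13.  24. -53.]
-52 11 [  5. -19. -51.] [ 13.  24. -47.]
-46 5 [  9.  -3. -43.] [ 11.   3. -42.]
-40 4 [ 10.  -3. -40.] [ 11.   5. -34.]
-34 6 [  5. -13. -34.] [ 10.   6. -28.]
-28 9 [  6. -11. -28.] [ 11.  13. -22.]
-22 9 [  5. -13. -21.] [ 11.  13. -17.]
-16 9 [  5. -11. -16.] [ 11.  11. -11.]
side 0
```

Both cameras put the closed fingertips about 11 mm behind the TCP, at z≈50 mm and so above the wax. That differs from the stated overhang. It fits the absence of contact force. I back off and descend with a force check.

>>> drive_tool:
  plan:
    - [-0.005, 0, -0.0019, 0, 0, 0, -1]
    - [-0.005, 0, -0.0019, 0, 0, 0, -1]
    - [-0.005, 0, -0.0019, 0, 0, 0, -1]
    - [-0.005, 0, -0.0019, 0, 0, 0, -1]
    - [-0.001, 0, 0.0027, 0, 0, 0, -1]
    - [-0.001, 0, 0.0027, 0, 0, 0, -1]
    - [-0.001, 0, 0.0027, 0, 0, 0, -1]
    - [0, 0, 0, 0, 0, 0, -1]
    - [0, 0, 0, 0, 0, 0, -1]

```text
t: 12.0
tcp_pos: [0.426, -0.3145, 0.0273]
tool_rot: [0.98, -0.082, 0.18, 0.013]
force: [0.3, -0.4, -0.2]
finger_gap: 0.001
gripper_force: 0.0
```

```bash
cat > tip.py <<'E'
from st import *
s=manip.sense();d=cam('wrist');W=cloud(d);P=R.from_quat(s['tool_rot']).inv().apply((W-s['tcp_pos']).reshape(-1,3)).reshape(420,560,3)*1000
H=toh(W.reshape(-1,3)).reshape(420,560,3)
m=(abs(P[...,0]-9)<4)&(abs(P[...,1])<14)&(P[...,2]>-50)&(P[...,2]<20)&(H[...,2]>34)
i=np.argmax(np.where(m,P[...,2],-999));print('tip zmax tool',P.reshape(-1,3)[i].round(1),'holder',H.reshape(-1,3)[i].round(1))
v=i//560;u=i%560
for k in range(-8,14,2):print(k,H[v-k,u].round(0),end=' ')
E
python3 tip.py
```

```text
12.0 [-1.01  0.72  2.05  1.15  0.3  -0.37] [-60.17   0.14  27.25] Fh [ 0.35 -0.39 -0.21]
tip zmax tool [10.3  5.7 -9.5] holder [-53.9  -5.6  39.8]
-8 [-57.  -5.  47.] -6 [-56.  -5.  46.] -4 [-55.  -5.  44.] -2 [-55.  -5.  43.] 0 [-54.  -6.  40.] 2 [-54.  -6.  19.] 4 [-53.  -6.  18.] 6 [-52.  -6.  18.] 8 [-51.  -6.  18.] 10 [-50.  -6.  19.] 12 [-49.  -6.  18.]
```

>>> drive_tool:
  plan:
    - [-0.001, 0, 0.0027, 0, 0, 0, -1]
    - [-0.001, 0, 0.0027, 0, 0, 0, -1]
    - [-0.001, 0, 0.0027, 0, 0, 0, -1]
    - [0, 0, 0, 0, 0, 0, -1]
    - [0, 0, 0, 0, 0, 0, -1]

```text
t: 12.55
tcp_pos: [0.4258, -0.3144, 0.0187]
tool_rot: [0.98, -0.082, 0.18, 0.013]
force: [-0.4, -0.3, -0.1]
finger_gap: 0.001
gripper_force: 0.0
```

```bash
sed -i 's/>34)/>22)/' tip.py; python3 tip.py
```

```text
12.55 [-1.01  0.74  2.05  1.22  0.29 -0.44] [-60.29   0.18  18.65] Fh [-0.29 -0.37 -0.08]
tip zmax tool [10.3  4.8 -9.4] holder [-54.   -4.7  31.1]
-8 [-57.  -4.  40.] -6 [-56.  -4.  40.] -4 [-55.  -5.  37.] -2 [-55.  -5.  34.] 0 [-54.  -5.  31.] 2 [-54.  -5.  17.] 4 [-53.  -5.  18.] 6 [-52.  -5.  18.] 8 [-51.  -5.  18.] 10 [-50.  -5.  19.] 12 [-49.  -5.  17.]
```

Run:
```python
from h import *
s=manip.sense();d=cam('wrist');W=cloud(d);P=R.from_quat(s['tool_rot']).inv().apply((W-s['tcp_pos']).reshape(-1,3))*1000
z=W.reshape(-1,3)[:,2]; q=P[(z>.045)&(P[:,2]<-20)&(P[:,0]<65)&(P[:,0]>-40)&(abs(P[:,1])<80)]
for lo in range(-130,-20,8):
    k=q[(q[:,2]>=lo)&(q[:,2]<lo+8)]
    if len(k):print(lo,len(k),np.percentile(k,[1],0).round(0),np.percentile(k,[99],0).round(0))
```

```text
-106 2429 [[  17.  -19. -103.]] [[ 20.  18. -98.]]
-98 9021 [[  9. -55. -98.]] [[ 18.  54. -90.]]
-90 11570 [[ -0. -57. -90.]] [[ 18.  56. -82.]]
-82 9858 [[ -6. -51. -82.]] [[ 18.  50. -74.]]
-74 4930 [[ -8. -45. -74.]] [[ 17.  44. -66.]]
-66 6921 [[ -8. -38. -66.]] [[ 13.  37. -58.]]
-58 3127 [[ -9. -33. -58.]] [[ 14.  32. -50.]]
-50 1134 [[-10. -19. -50.]] [[ 13.  19. -42.]]
-42 542 [[  6. -14. -42.]] [[ 12.  13. -34.]]
-34 678 [[  6. -14. -34.]] [[ 11.  13. -26.]]
-26 98 [[  7. -13. -26.]] [[ 11.  13. -24.]]
```

The knuckles reach forward only 18 mm, so the clamp stays clear. I lower another 3.5 mm and advance.

>>> drive_tool:
  plan:
    - [-0.0006, 0, 0.0016, 0, 0, 0, -1]
    - [-0.0006, 0, 0.0016, 0, 0, 0, -1]
    - [0.0028, 0, 0.0011, 0, 0, 0, -1]
    - [0.0028, 0, 0.0011, 0, 0, 0, -1]
    - [0.0028, 0, 0.0011, 0, 0, 0, -1]
    - [0.0028, 0, 0.0011, 0, 0, 0, -1]
    - [0.0028, 0, 0.0011, 0, 0, 0, -1]
    - [0, 0, 0, 0, 0, 0, -1]
    - [0, 0, 0, 0, 0, 0, -1]

```text
t: 13.55
tcp_pos: [0.4411, -0.3171, 0.0153]
tool_rot: [0.98, -0.082, 0.181, 0.013]
force: [0.0, -0.9, 0.8]
finger_gap: -0.001
gripper_force: 0.2
```

```bash
python3 wx.py
```

```text
13.55 [-0.98  0.75  2.02  1.17  0.29 -0.36] [-4.483e+01  4.000e-02  1.532e+01] Fh [ 0.18 -0.83  0.77]
wax px 238 hx [-36.  -19.1  -1.7] hy [-17.   -0.3  16.4]
```

>>> drive_tool:
  plan:
    - [0.0023, 0, 0.0009, 0, 0, 0, -1]
    - [0.0023, 0, 0.0009, 0, 0, 0, -1]
    - [0.0023, 0, 0.0009, 0, 0, 0, -1]
    - [0.0023, 0, 0.0009, 0, 0, 0, -1]
    - [0.0023, 0, 0.0009, 0, 0, 0, -1]
    - [0.0023, 0, 0.0009, 0, 0, 0, -1]
    - [0.0014, 0, 0.0005, 0, 0, 0, -1]
    - [0, 0, 0, 0, 0, 0, -1]

```text
t: 14.45
tcp_pos: [0.4573, -0.3197, 0.0152]
tool_rot: [0.98, -0.082, 0.181, 0.013]
force: [-0.5, 0.5, 2.9]
finger_gap: -0.002
gripper_force: 1.1
```

```bash
python3 wx.py
```

```text
14.45 [-0.95  0.75  1.99  1.08  0.29 -0.25] [-28.43   0.03  15.22] Fh [-0.53  0.42  2.9 ]
wax px 228 hx [-20.3  -4.1  14.3] hy [-17.    0.8  16.6]
```

>>> drive_tool:
  plan:
    - [0.0012, 0, -0.0003, 0, 0, 0, -1]
    - [0.0009, 0, 0.0004, 0, 0, 0, -1]
    - [0.0009, 0, 0.0004, 0, 0, 0, -1]
    - [0.0009, 0, 0.0004, 0, 0, 0, -1]
    - [0.0009, 0, 0.0004, 0, 0, 0, -1]
    - [0, 0, 0, 0, 0, 0, -1]

```text
t: 15.15
tcp_pos: [0.4619, -0.3206, 0.0156]
tool_rot: [0.98, -0.082, 0.181, 0.013]
force: [-1.1, -0.2, 0.3]
finger_gap: -0.002
gripper_force: 0.1
```

```bash
python3 wx.py
```

```text
15.15 [-0.95  0.75  1.98  1.05  0.29 -0.21] [-2.375e+01 -2.000e-02  1.564e+01] Fh [-1.01 -0.35  0.31]
wax px 219 hx [-15.2  -0.   19. ] hy [-16.1   1.2  17. ]
```

>>> drive_tool:
  plan:
    - [0.0007, 0, 0.0003, 0, 0, 0, -1]
    - [0.0007, 0, 0.0003, 0, 0, 0, -1]
    - [0.0007, 0, 0.0003, 0, 0, 0, -1]
    - [0, 0, 0, 0, 0, 0, -1]

```text
t: 15.65
tcp_pos: [0.4641, -0.3209, 0.0156]
tool_rot: [0.98, -0.082, 0.181, 0.013]
force: [-0.6, -0.2, -0.3]
finger_gap: 0.0
gripper_force: 0.1
```

>>> drive_tool:
  plan:
    - [0.0005, 0, 0.0002, 0, 0, 0, -1]
    - [0.0005, 0, 0.0002, 0, 0, 0, -1]
    - [0, 0, 0, 0, 0, 0, -1]

```text
t: 15.95
tcp_pos: [0.4651, -0.3211, 0.0155]
tool_rot: [0.98, -0.082, 0.18, 0.013]
force: [-0.6, 0.7, -0.4]
finger_gap: 0.001
gripper_force: 0.2
```

>>> drive_tool:
  plan:
    - [0.0005, 0, 0.0002, 0, 0, 0, -1]
    - [0, 0, 0, 0, 0, 0, -1]

```text
t: 16.15
tcp_pos: [0.4656, -0.3212, 0.0155]
tool_rot: [0.98, -0.082, 0.181, 0.013]
force: [-0.1, 0.3, 0.4]
finger_gap: 0.0
gripper_force: 0.2
```

```bash
python3 wx.py
```

```text
16.15 [-0.94  0.75  1.97  1.04  0.3  -0.19] [-1.993e+01 -1.000e-02  1.554e+01] Fh [-0.15  0.24  0.35]
wax px 217 hx [-12.    3.7  23.4] hy [-15.1   1.4  17. ]
```

>>> drive_tool:
  plan:
    - [0.0004, 0, 0.00015, 0, 0, 0, -1]
    - [0, 0, 0, 0, 0, 0, -1]

```text
t: 16.45
tcp_pos: [0.466, -0.3212, 0.0155]
tool_rot: [0.98, -0.082, 0.18, 0.013]
force: [-0.5, 0.0, 0.5]
finger_gap: -0.002
gripper_force: 0.2
```

>>> drive_tool:
  plan:
    - [0.0004, 0, 0.00015, 0, 0, 0, -1]
    - [0, 0, 0, 0, 0, 0, -1]

```text
t: 16.65
tcp_pos: [0.4663, -0.3212, 0.0155]
tool_rot: [0.98, -0.082, 0.18, 0.013]
force: [-2.1, -0.4, 0.7]
finger_gap: -0.001
gripper_force: 0.6
```

>>> drive_tool:
  plan:
    - [0.0002, 0, 0.0001, 0, 0, 0, -1]
    - [0, 0, 0, 0, 0, 0, -1]

```text
t: 16.85
tcp_pos: [0.4664, -0.3213, 0.0155]
tool_rot: [0.98, -0.082, 0.18, 0.013]
force: [-1.6, -0.5, 0.7]
finger_gap: -0.002
gripper_force: 1.0
```

>>> drive_tool:
  plan:
    - [0.0002, 0, 0.0001, 0, 0, 0, -1]
    - [0, 0, 0, 0, 0, 0, -1]

```text
t: 17.05
tcp_pos: [0.4665, -0.3212, 0.0154]
tool_rot: [0.98, -0.082, 0.18, 0.013]
force: [-3.5, 0.1, 2.5]
finger_gap: -0.003
gripper_force: 1.7
```

>>> drive_tool:
  plan:
    - [0.0002, 0, 0.0001, 0, 0, 0, -1]
    - [0, 0, 0, 0, 0, 0, -1]

```text
t: 17.25
tcp_pos: [0.4666, -0.3212, 0.0154]
tool_rot: [0.98, -0.082, 0.18, 0.013]
force: [-5.2, 0.8, 3.3]
finger_gap: -0.002
gripper_force: 2.4
```

>>> drive_tool:
  plan:
    - [0, 0, 0, 0, 0, 0, -1]
    - [0, 0, 0, 0, 0, 0, -1]

```text
t: 17.45
tcp_pos: [0.4667, -0.3212, 0.0154]
tool_rot: [0.98, -0.082, 0.18, 0.013]
force: [-4.6, 0.2, 3.1]
finger_gap: 0.001
gripper_force: 2.6
```

>>> drive_tool:
  plan:
    - [0, 0, 0, 0, 0, 0, -1]
    - [0, 0, 0, 0, 0, 0, -1]

```text
t: 17.65
tcp_pos: [0.4667, -0.3212, 0.0154]
tool_rot: [0.98, -0.082, 0.18, 0.013]
force: [-5.8, 0.6, 2.7]
finger_gap: 0.001
gripper_force: 2.6
```

About 5 N has been held steadily for over 0.4 s. Now I back straight out.

>>> drive_tool:
  plan:
    - [-0.0005, 0, -0.0002, 0, 0, 0, -1]
    - [-0.001, 0, -0.0004, 0, 0, 0, -1]
    - [-0.0028, 0, -0.0012, 0, 0, 0, -1]
    - [-0.0056, 0, -0.0022, 0, 0, 0, -1]
    - [-0.0093, 0, -0.0036, 0, 0, 0, -1]
    - [-0.0093, 0, -0.0036, 0, 0, 0, -1]
    - [0.01, 0, -0.028, 0, 0, 0, -1]
    - [0.015, 0, -0.04, 0, 0, 0, -1]
    - [0.015, 0, -0.04, 0, 0, 0, -1]
    - [0, 0, 0, 0, 0, 0, -1]

```text
t: 18.65
tcp_pos: [0.4384, -0.3194, 0.132]
tool_rot: [0.979, -0.08, 0.185, 0.017]
force: [1.1, -0.1, 0.3]
finger_gap: -0.001
gripper_force: 0.0
```

```bash
python3 wx.py
python3 - <<'E'
from h import *
d=cam('top');T=toh(cloud(d).reshape(-1,3)).reshape(420,560,3)
# knob/handle points
m=(T[...,2]>55)&(T[...,1]<-55)&(T[...,1]>-110)&(T[...,0]>-12)&(T[...,0]<18)
q=T[m];print('handle',len(q))
for lo in range(-104,-54,5):
    k=q[(q[:,1]>=lo)&(q[:,1]<lo+5)]
    if len(k):print(lo,len(k),k.mean(0).round(1),k[:,2].max().round(1),k[:,0].min().round(1),k[:,0].max().round(1))
to(hp([3,-150,160]),rot(0,27))
E
```

```text
18.65 [-0.99  0.49  1.98  0.61  0.48  0.23] [-47.07  -2.71 132.01] Fh [1.14 0.07 0.31]
wax px 216 hx [-11.9   4.5  23.5] hy [-15.2   1.4  17.4]
handle 146
-104 1 [  4.5 -99.3  98.6] 98.6 4.5 4.5
-99 12 [  3.5 -95.6 101.8] 104.0 -2.7 10.1
-94 16 [  2.2 -91.4 102.4] 104.9 -3.5 9.3
-89 20 [  2.6 -86.7  99.6] 103.5 -3.5 9.2
-84 22 [  2.2 -81.6  93.7] 98.6 -3.4 8.9
-79 20 [  2.6 -76.4  86.9] 93.0 -3.7 9.3
-74 19 [  1.7 -71.4  81.7] 87.3 -3.5 8.7
-69 16 [  2.7 -66.7  75. ] 81.9 -2.0 8.3
-64 11 [  1.4 -61.5  64.9] 69.2 -1.4 4.8
-59 9 [  2.  -57.   59.2] 63.3 -1.1 4.7
turn deg [ 26.48 -20.62   4.81] shift mm after turn [ 52.5  118.64 -97.56] before [ 61.31 149.78 -12.55]
```

>>> drive_tool:
  plan:
    - [0.01, 0, -0.028, 0, 0, 0, -1]
    - [0.01, 0, -0.028, 0, 0, 0, -1]
    - [0, 0.03, 0, 0, 0, 0, -1]
    - [0, 0.035, 0, 0, 0, 0, -1]
    - [0, 0.035, 0, 0, 0, 0, -1]
    - [0, 0.035, 0, 0, 0, 0, -1]
    - [0, 0.028, 0, 0, 0, 0, -1]
    - [0, 0, 0, 0, 0, 0, -1]

```text
t: 19.6
tcp_pos: [0.4074, -0.4815, 0.1836]
tool_rot: [0.98, -0.083, 0.181, 0.014]
force: [0.8, 0.7, -0.5]
finger_gap: -0.003
gripper_force: 0.0
```

```bash
python3 st.py
python3 - <<'E'
from h import *
to(hp([3,-165,170]),rot(0,22))
E
```

```text
19.6 [-1.2   0.51  1.68  0.44  0.81  0.26] [ -51.29 -167.66  183.63] Fh [ 0.67  0.84 -0.46]
turn deg [ 21.61 -20.77   3.69] shift mm after turn [54.29  2.64 13.63] before [45.8  -2.9  32.16]
```

Turn in five rows, then shift.

>>> drive_tool:
  plan:
    - [0, 0, 0, 4.32, -4.15, 0.74, -1]
    - [0, 0, 0, 4.32, -4.15, 0.74, -1]
    - [0, 0, 0, 4.32, -4.15, 0.74, -1]
    - [0, 0, 0, 4.32, -4.15, 0.74, -1]
    - [0, 0, 0, 4.32, -4.15, 0.74, -1]
    - [0.027, 0, 0, 0, 0, 0, -1]
    - [0.027, 0, 0, 0, 0, 0, -1]
    - [0, 0, 0, 0, 0, 0, -1]

```text
t: 20.4
tcp_pos: [0.4644, -0.484, 0.1829]
tool_rot: [0.978, -0.077, 0.015, -0.192]
force: [0.3, 0.6, -0.5]
finger_gap: -0.003
gripper_force: 0.0
```

```bash
python3 st.py
python3 - <<'E'
from h import *
to(hp([3,-135,57]),rot(0,22))
d=cam('wrist');save(d,'w4.png');t=cam('top');
H=toh(cloud(t).reshape(-1,3)).reshape(420,560,3)
a=cv2.imread('pics/w4.png')
cv2.imwrite('pics/tw4.png',np.hstack([cv2.resize(a,(480,360)),cv2.resize(t['image'][150:310,280:420,::-1],(315,360))]))
E
```

```text
20.4 [-1.08  0.76  1.15  0.23  1.55  0.61] [   5.32 -160.88  182.89] Fh [ 0.19  0.62 -0.46]
turn deg [-0.25  0.14  0.36] shift mm after turn [ -2.32  23.16 126.42] before [ -2.16  23.69 126.32]
```

View pics/tw4.png

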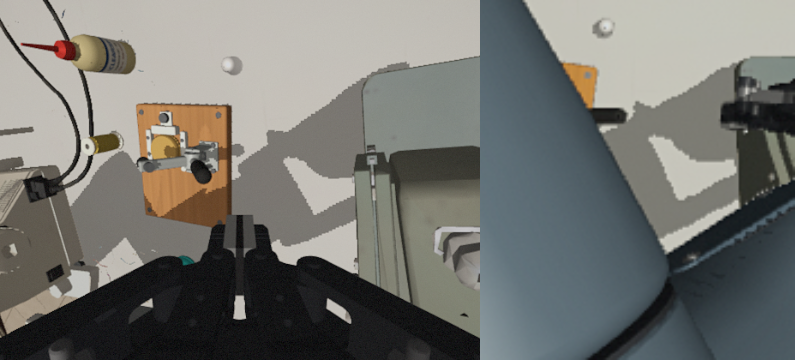

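The wrist view shows the knob at (202,172) ahead-left and the green machine's bed from column 360 rightward. I check clearance to it on a fine grid.

Run:
```python
from h import *
W=np.load('/tmp/top.npz')['W'];H=toh(W.reshape(-1,3)).reshape(W.shape)
print('hy',list(range(-170,-300,-10)))
for hx in range(-100,80,20):
    print(hx,[int(np.nanmax(np.r_[H[...,2][(abs(H[...,0]-hx)<10)&(abs(H[...,1]-hy)<5)],-1])) for hy in range(-170,-300,-10)])
```

```text
hy [-170, -180, -190, -200, -210, -220, -230, -240, -250, -260, -270, -280, -290]
-100 [3, 2, 2, 4, 3, 2, 178, 184, 195, 193, 215, 216, 334]
-80 [1, 4, 3, 2, 2, 141, 178, 185, 192, 205, 211, 212, 347]
-60 [3, 3, 3, 1, 4, 2, 170, 181, 185, 197, 204, 342, 352]
-40 [2, 3, 3, 3, 1, 137, 155, 166, 173, 183, 184, 184, 345]
-20 [2, 2, 3, 2, 3, 137, 139, 151, 170, 171, 176, 172, 338]
0 [2, 2, 2, 2, 2, 123, 134, 147, 155, 174, 177, 177, 164]
20 [2, 2, 1, 3, 93, 112, 123, 143, 147, 157, 160, 158, 150]
40 [3, 3, 1, 2, 2, 101, 106, 32, 32, 31, 34, 31, 129]
60 [4, 4, 2, 3, 23, 33, 32, 32, 33, 33, 33, 32, 32]
```

>>> drive_tool:
  plan:
    - [-0.001, -0.02, 0.008, 0, 0, 0.3, -1]
    - [-0.001, -0.02, 0.008, 0, 0, 0, -1]
    - [0, 0, 0, 0, 0, 0, -1]
    - [0, 0.0088, 0.022, 0, 0, 0, -1]
    - [0, 0.0088, 0.022, 0, 0, 0, -1]
    - [0, 0.0088, 0.022, 0, 0, 0, -1]
    - [0, 0.0088, 0.022, 0, 0, 0, -1]
    - [0, 0, 0, 0, 0, 0, -1]
    - [0, 0, 0, 0, 0, 0, -1]

```text
t: 21.4
tcp_pos: [0.4656, -0.4429, 0.0908]
tool_rot: [0.978, -0.082, 0.014, -0.191]
force: [0.2, -0.9, -0.1]
finger_gap: 0.001
gripper_force: 0.0
```

```bash
python3 st.py
python3 - <<'E'
from h import *
to(hp([3,-118,65]),rot(0,22))
E
```

```text
21.4 [-1.05  0.82  1.3   0.25  1.33  0.59] [  -0.13 -120.12   90.78] Fh [ 0.34 -0.83 -0.07]
turn deg [-0.09  0.1  -0.19] shift mm after turn [ 3.13  7.69 24.7 ] before [ 3.2   7.71 24.68]
```

>>> drive_tool:
  plan:
    - [0.001, 0.0026, 0.0082, 0, 0, 0, -1]
    - [0.001, 0.0026, 0.0082, 0, 0, 0, -1]
    - [0.001, 0.0026, 0.0082, 0, 0, 0, -1]
    - [0, 0, 0, 0, 0, 0, -1]
    - [0, -0.004, 0, 0, 0, 0, -1]
    - [0, -0.004, 0, 0, 0, 0, -1]
    - [0, 0, 0, 0, 0, 0, -1]

```text
t: 22.1
tcp_pos: [0.4711, -0.4334, 0.069]
tool_rot: [0.978, -0.081, 0.015, -0.19]
force: [0.5, 0.5, -0.5]
finger_gap: 0.001
gripper_force: 0.0
```

```bash
python3 st.py
python3 - <<'E'
from h import *
to(hp([3,-103,70.6]),rot(0,22))
s=manip.sense();d=cam('wrist');W=cloud(d);P=R.from_quat(s['tool_rot']).inv().apply((W-s['tcp_pos']).reshape(-1,3)).reshape(-1,3)*1000
q=P[(abs(P[:,0])<16)&(abs(P[:,1])<60)&(P[:,2]<0)&(P[:,2]>-40)]
for lo in range(-60,25,5):
    k=q[(q[:,1]>=lo)&(q[:,1]<lo+5)]
    if len(k):print(lo,len(k),k.min(0).round(1),k.max(0).round(1))
E
```

```text
22.1 [-1.03  0.85  1.32  0.25  1.28  0.59] [   3.7  -109.82   68.97] Fh [ 0.4   0.55 -0.47]
turn deg [-0.01  0.07 -0.09] shift mm after turn [-0.7  -6.93  1.05] before [-0.71 -6.93  1.05]
-45 19 [ -0.  -41.7  -4.6] [  4.4 -40.2  -0.3]
-40 195 [ -1.  -40.  -22.1] [  7.6 -35.   -0.2]
-35 488 [ -3.8 -35.  -27.4] [  7.7 -30.   -0.1]
-30 602 [ -6.7 -30.  -28.1] [  8.1 -25.   -0.2]
-25 326 [ -5.7 -25.  -26.8] [  6.5 -21.   -8.6]
-15 293 [  6.  -14.2 -38. ] [  7.6 -10.  -12.5]
-10 362 [  6.1 -10.  -40. ] [11.5 -5.  -9.9]
-5 442 [ 10.   -5.  -39.9] [11.5 -0.  -9. ]
0 439 [  9.9   0.  -40. ] [11.6  5.  -9.1]
5 334 [  5.6   5.  -39.7] [11.5 10.  -9.9]
10 211 [  6.   10.  -37.1] [  7.6  13.1 -11.9]
```

>>> drive_tool:
  plan:
    - [-0.0003, -0.002, 0, 0, 0, 0, -1]
    - [-0.0003, -0.002, 0, 0, 0, 0, -1]
    - [0, -0.001, 0, 0, 0, 0, -1]
    - [0, -0.001, 0, 0, 0, 0, -1]
    - [0, 0, 0, 0, 0, 0, -1]

```text
t: 22.65
tcp_pos: [0.4711, -0.4282, 0.0706]
tool_rot: [0.978, -0.081, 0.015, -0.19]
force: [-1.2, -0.3, 0.2]
finger_gap: 0.002
gripper_force: 0.0
```

>>> drive_tool:
  plan:
    - [0, -0.001, -0.0003, 0, 0, 0, -1]
    - [0, -0.001, -0.0003, 0, 0, 0, -1]
    - [0, 0, 0, 0, 0, 0, -1]

```text
t: 22.95
tcp_pos: [0.4713, -0.4269, 0.0718]
tool_rot: [0.978, -0.081, 0.015, -0.19]
force: [-0.9, -0.4, -0.9]
finger_gap: -0.006
gripper_force: 0.2
```

>>> drive_tool:
  plan:
    - [0, -0.001, -0.0003, 0, 0, 0, -1]
    - [0, -0.001, -0.0003, 0, 0, 0, -1]
    - [0, 0, 0, 0, 0, 0, -1]

```text
t: 23.25
tcp_pos: [0.4715, -0.4257, 0.0729]
tool_rot: [0.978, -0.081, 0.015, -0.19]
force: [-0.1, -2.1, -2.6]
finger_gap: 0.002
gripper_force: 1.6
```

>>> drive_tool:
  plan:
    - [0, -0.0014, -0.0004, 0, 0, 0, -1]
    - [0, -0.0014, -0.0004, 0, 0, 0, -1]
    - [0, -0.0014, -0.0004, 0, 0, 0, -1]

```text
t: 23.55
tcp_pos: [0.4722, -0.422, 0.0761]
tool_rot: [0.978, -0.081, 0.015, -0.19]
force: [-0.6, -2.9, -1.7]
finger_gap: -0.002
gripper_force: 1.7
```

>>> drive_tool:
  plan:
    - [0, -0.0015, -0.0004, 0, 0, 0, -1]
    - [0, -0.0015, -0.0003, 0, 0, 0, -1]
    - [0, -0.0015, -0.0003, 0, 0, 0, -1]

```text
t: 23.85
tcp_pos: [0.4729, -0.4181, 0.0789]
tool_rot: [0.978, -0.081, 0.015, -0.19]
force: [-1.0, -2.7, 0.3]
finger_gap: 0.001
gripper_force: 1.6
```

```bash
python3 st.py
```

```text
23.85 [-1.02  0.82  1.35  0.26  1.28  0.6 ] [  2.97 -94.52  78.92] Fh [-0.57 -2.81  0.34]
```

>>> drive_tool:
  plan:
    - [0, -0.0018, -0.0003, 0, 0, 0, -1]
    - [0, -0.0018, -0.0003, 0, 0, 0, -1]
    - [0, -0.0018, -0.0002, 0, 0, 0, -1]
    - [0, -0.0018, -0.0002, 0, 0, 0, -1]

```text
t: 24.25
tcp_pos: [0.4741, -0.4113, 0.0823]
tool_rot: [0.978, -0.081, 0.015, -0.191]
force: [0.3, -2.4, 0.2]
finger_gap: -0.0
gripper_force: 0.9
```

>>> drive_tool:
  plan:
    - [0, -0.0018, -0.0001, 0, 0, 0, -1]
    - [0, -0.0018, 0, 0, 0, 0, -1]
    - [0, -0.0018, 0, 0, 0, 0, -1]
    - [0, -0.0018, 0.0001, 0, 0, 0, -1]

```text
t: 24.65
tcp_pos: [0.4749, -0.4043, 0.0847]
tool_rot: [0.978, -0.081, 0.014, -0.191]
force: [0.3, -0.1, 0.3]
finger_gap: -0.0
gripper_force: 0.2
```

>>> drive_tool:
  plan:
    - [0, -0.0018, 0.0001, 0, 0, 0, -1]
    - [0, -0.0018, 0.0002, 0, 0, 0, -1]
    - [0, -0.0018, 0.0002, 0, 0, 0, -1]
    - [0, -0.0018, 0.0002, 0, 0, 0, -1]

```text
t: 25.05
tcp_pos: [0.476, -0.3979, 0.0867]
tool_rot: [0.978, -0.081, 0.015, -0.191]
force: [-0.0, -0.4, 0.1]
finger_gap: 0.001
gripper_force: 0.0
```

```bash
cat > kn.py <<'E'
from st import *
H=toh(cloud(cam('wrist')).reshape(-1,3))
q=H[(H[:,2]>60)&(abs(H[:,0]-3)<7)&(H[:,1]>-84)&(H[:,1]<-10)]
for lo in range(-84,-10,8):
    k=q[(q[:,1]>=lo)&(q[:,1]<lo+8)]
    if len(k):print(lo,len(k),k[:,2].min().round(0),k[:,2].max().round(0))
E
python3 kn.py
```

```text
25.05 [-1.    0.8   1.38  0.27  1.27  0.62] [  2.83 -74.02  86.75] Fh [ 0.06 -0.44  0.11]
-84 320 113.0 154.0
-76 3003 101.0 186.0
-68 479 103.0 184.0
-52 562 60.0 94.0
-44 1241 60.0 116.0
-36 512 101.0 118.0
-28 53 111.0 116.0
```

The lever has snapped over: the handle end is now at hy≈-32, past upright. I retreat outward and up.

>>> drive_tool:
  plan:
    - [0, 0.005, 0, 0, 0, 0, -1]
    - [0, 0.01, 0, 0, 0, 0, -1]
    - [0, 0.01, -0.005, 0, 0, 0, -1]
    - [0, 0, -0.025, 0, 0, 0, -1]
    - [0, 0, -0.035, 0, 0, 0, -1]
    - [0, 0, -0.035, 0, 0, 0, -1]
    - [0, 0, -0.035, 0, 0, 0, -1]
    - [0, 0, 0, 0, 0, 0, -1]
    - [0, 0, 0, 0, 0, 0, -1]

```text
t: 26.0
tcp_pos: [0.4639, -0.4727, 0.2032]
tool_rot: [0.978, -0.082, 0.015, -0.189]
force: [0.2, 0.6, 0.0]
finger_gap: -0.001
gripper_force: 0.0
```

```bash
python3 st.py
python3 - <<'E'
from h import *
d=cam('wrist');save(d,'w5.png')
H=toh(cloud(d).reshape(-1,3)).reshape(420,560,3);hsv=cv2.cvtColor(d['image'],cv2.COLOR_RGB2HSV)
m=(abs(H[...,2]-31)<3)&(abs(H[...,1])<25)&(H[...,0]>-25)&(H[...,0]<45)
print(np.percentile(H[...,0][m],[1,50,99]))
E
```

```text
26.0 [-1.07  0.72  1.16  0.23  1.56  0.63] [   2.97 -149.77  203.2 ] Fh [0.09 0.61 0.05]
[ 6.37128952 20.07560888 43.89079933]
```

View pics/w5.png

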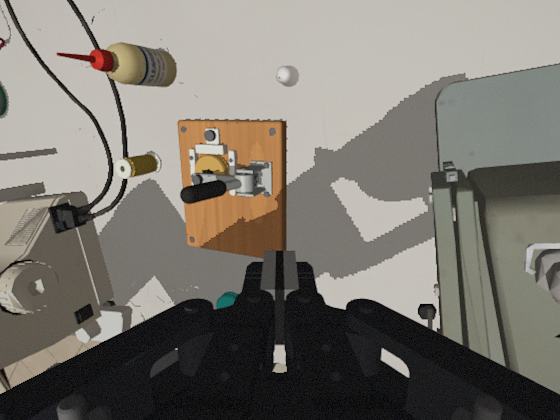

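The wrist view shows the clamp shut, with the handle over at (205,190). The wax at (210,165) is under the arm and against the stop at (210,150), and the bystanders are undisturbed. I hand in.

```bash
python3 -c "
from station import manip
print(manip.sign_off())"
```

```text
the job is handed in; nothing more can be done
None
```

The job is handed in (no verdict was returned): the wax was pressed against the stop at about 5 N and the clamp then snapped shut over it, with the oil bottle, spool and thimble left where they stood; the final pad force and the wax's exact distance from the stop were judged only by eye.

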